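# Prop open the lid of the tooling chest

## Robot

A 7-joint arm with a two-finger parallel gripper is mounted at the origin on the work surface. World frame = base frame: x ahead of the robot, y to its left, z up, the work surface at z = 0. Lengths are in m, angles in rad, forces in N, time in s.
With the tool pointing down it reaches from about 0.4 to 0.85 m from the base axis. Payload 4.5 kg.
Tool frame: the origin (TCP) lies on the centre line of the jaws, within the pads' length; the fingertips stand ahead of it and the grasp point (between the pads) lies 3 mm ahead of it (r.finger_overhang is the z of the fingertips in the tool frame, in m); z points along the fingers, y is the direction in which the jaws open and shut (so a half turn about z gives the same grasp; the last joint's range is limited). The gripper opens to 88 mm and grips with 3 to 60 N. Pads are 18 mm wide; open, the fingers measure 123 mm over their backs; the gripper's body (75 mm by 187 mm) begins 45 mm behind the grasp point.
Start: joints at [-1.187, 0.689, -0.195, 1.565, 0.157, 0.902, -0.215], TCP at [0.214, 0.587, 0.261] pointing down, gripper open.
Joint ranges: [-3.01, 3.01], [-0.46, 2.08], [-1.47, 1.51], [0.13, 2.56], [-1, 4.14], [0.04, 2.09], [-2.66, 2.66]. Speed limits (rad/s): [2.57, 2.57, 3.14, 3.14, 3.14, 3.14, 3.14].

## Interface

Orientations are given as a unit quaternion [x, y, z, w].
In Python, from plant import get_state, snapshot, camera_model, workorder, boxes_of, mark_of, r gives the robot as it stands.
- The arm moves only by the tool jog_arm, never from a script. Its argument "rows" is a list of rows, each a list of 2 entries, a list of its own where there are three numbers: the shift along the tool's x, y, z normalised to -1 to 1, where 1 is 75 cm, then the turn about the tool's z normalised to -1 to 1, where 1 is 2 rad. A call has 1 to 20 rows; each row is the pose to reach, as a shift and turn from the pose commanded when the call began, along the tool's axes at that moment; what a row does not reach only later rows make up. A row lasts 1/12 s, in which the tool goes at most 41.7 mm and 7.16 degrees, less where a joint would pass 70% of its speed; a pose out of reach is approached as far as the arm can. A call with a number of a shift or a turn outside -1 to 1 is refused whole. A call with a gripper value outside its range is refused whole. "gripper" is the finger opening in mm, from 0 to 88.1, set as the call begins (left out, the last holds). The fingers move at their own pace and stop on an object; "newtons" is the grip in N (left out, the last holds). Time passes only in rows, so rows that repeat a pose let the fingers close. It gives the time, the measured TCP pose, the force and the opening at its end, in the units of the state.
- get_state(): the state, without advancing time (a new reading comes with each control period).
- snapshot(name): name is "side" or "top"; returns the picture (384x512x3 uint8, red, green, blue); there is no depth.
- camera_model(name): a dict with "mtx" (3x3 intrinsics, pixels), "extrinsics" (4x4, takes a point from camera to world coordinates). Camera axes: x right, y up, looking along -z (the intrinsics and any distortion apply to the point x, -y, -z); pixel columns grow to the right and rows downward; lengths in m; the calibration is good to about 2 mm. A picture is of the moment at which its call begins. camera_model takes no time and is no camera call.
- workorder.finish_job(): hands the job in, once; it reports no verdict.
Trained networks look in the newest picture that a camera, given by its name, has taken for a name from the list of things; names that differ only in an ending like _2 or _b are one class to them, and where a whole thing is asked for, a point or a joint stands for the part that bears it (a point fixed in the world has none). Each returns a list of dicts, best first, with "p" (0 to 1); they miss things now and then, are a little off and sometimes report something else, mostly with a low value. They report only what shows in the picture. A call takes as long as a camera call.
- boxes_of(thing, camera): "rect" ([left, top, right, bottom] in pixels, round what is visible of it).
- mark_of(thing, camera): "pixel" ([row, column] in pixels: a listed point, or the origin of a listed thing).
The state is a dict: "clock": time; "q": joint angles; "qd": joint speeds; "joint_torque": joint torques, N m; "tool_pos": TCP position; "eef_rot": TCP orientation; "contact_force": force on the tool from outside, world axes, zero at the start; "moment": the same for the moment, N m; "opening": opening from 0.0 (shut) to 1.0 (fully open).
Only numpy, scipy, OpenCV 4.12 (cv2) and the standard library are available. Lean on these libraries where they do the work, as an engineer would, in place of code of your own. Each camera call takes 0.05 s, during which the arm holds its last target.

## Task

Open the grey tooling chest with its prop rod: take the rod by its rubber grip, lift the lid with it, then swing the rod down and set its foot into the holding hole of the stay block on the rail beside the chest, so that the lid stands propped open by itself. The block is clamped somewhere along the rail, so feel for the hole with the foot gently, without pressing the rod hard onto the rail or block, never drop or fling the lid, leave the other things on the bench where they are, and let go of everything at the end.

Things in the scene. Friction and masses are not known exactly. Their poses are not given: they have to be found in the camera images.
- chest: Grey sheet-steel chest, fixed, 200 mm deep (x) x 240 wide (y) x 120 high. Origin: centre of its underside; z up, x from its front to its back (the front, at x = -100, looks roughly towards the robot), y to its left. The lid is hinged along the back rim. Prop rod and stay rail lie outside the chest in the upright plane y = -150 mm of this frame.
- lid: The chest's lid, 200 mm deep, about 0.75 kg (up to a third more or less). Origin: middle of its front edge; axes parallel to the chest's when shut. It turns about the hinge line, along the chest's y through (100, 0, 120) mm of the chest, its front edge rising, by up to 1.4 rad. It falls shut freely if nothing holds it; propped open it stands at about 0.6 to 0.95 rad.
- prop: Bent steel rod 10 mm thick, 0.12 kg, hinged to a bracket at the lid's right edge by a stiff pivot that holds the rod's own weight. Origin: the pivot, in the lid 120 mm ahead of the hinge line and 56 mm above it. Runs 270 mm along its own -x, then bends into a pin 25 mm long (round end) along its (-0.573, 0, -0.820). Its y is the pivot axis, parallel to the chest's y.
- prop_grip (a point): Middle of the rod's black rubber grip: 18 mm thick, 44 long, a 24 mm collar at each end, 210 mm from the pivot along the rod. Fingers go either side (along the chest's y); the rod can turn between them. A stop keeps the rod at least 0.22 rad below the lid's plane, so raising the grip raises the lid; from the stop it can swing down by 2 rad; it starts 0 to 0.1 rad below it.
- prop_foot (a point): Very end of the rod's pin.
- stay_rail: Dark flat bar 30 mm wide, 285 mm long along the chest's x, fixed at the chest's right side and reaching 145 mm ahead of the chest's front; top at z = 61 mm of the chest. Carries the stay block: steel, 80 mm long (x), 30 wide, 14 high, the holding hole upright through its middle, 16 mm (x) by 14 mm (y), 14 deep down to the rail. Axes and origin as the chest's.
- rail_mid (a point): Middle of the range in which the hole may lie, at the height of the block's top: (-170, -150, 75) mm of the chest. The block is clamped with its hole anywhere from 22 mm behind to 22 mm ahead of this point along x; where is not measured. When the foot is in, the pin stands about upright and its end rests on the rail, 14 mm below the block's top.
- sleeve: Steel sleeve (tube) 42 mm across, 85 high, standing near the rail; leave alone. Origin: centre of its underside.
- jaw: Stepped steel chuck jaw, 60 x 24 x 36 mm, in front of the chest; leave alone. Origin: centre of its underside.
- reducer: Tapered steel reducer 44 mm across, 82 high; leave alone. Origin: centre of its underside.
- oil_bottle: White closed oil bottle 60 mm across, 150 high; leave alone. Origin: centre of its underside.
- spanner: Steel spanner 180 mm long; leave alone. Origin: its underside.
- bush: Steel bush 48 mm across, 35 high; leave alone. Origin: centre of its underside.

How it is judged:
On the way:
1. the lid is lifted to more than 0.45 rad while the rod's foot is still out of the holding hole (angle between lid's own z axis and vertical above 0.45 rad and z of prop_foot in the frame of chest above 0.07 m), for 0.2 s.
At the end, for the whole second after the job is handed in: The lid stands still at 0.5 to 1.2 rad, held by the prop rod alone, whose foot is in the holding hole at least 8 mm below the top of the stay block (angle between lid's own z axis and vertical between 0.5 and 1.2 rad and z of prop_foot in the frame of chest below 0.067 m and x of prop_foot in the frame of chest between -0.205 and -0.135 m and angular speed of lid below 0.05 rad/s); the robot touches nothing.
It fails at once if the prop rod is pressed onto the rail or its block with more than 40 N (contact force between prop and stay_rail above 40 N).
It fails at once if the lid is dropped or flung (turns faster than 2 rad/s) (angular speed of lid above 2 rad/s).
It fails at once if another thing on the bench is moved by more than 30 mm (distance of any of sleeve, jaw, reducer, oil_bottle, spanner, bush from where it was at the start of the episode above 0.03 m).
It also fails if it takes over 58 s, if anything falls off the work surface, if the arm or the gripper's body presses on something with over 40 N, if the wrist force passes 120 N, or if a joint passes its speed limit or range.

## Working session

There is one attempt and no reset: what is moved stays moved. The work goes in short steps, Python scripts to look and compute and a tool call to move; the robot and the scene stay as the last step left them, time stands still between calls to the robot, and variables do not carry over. Pictures are saved under pics/ and viewed, and the job is handed in when it is done.

Besides the shell and the picture viewer there is one more tool, called after "Emit:" as name(argument=value, ...), one argument or row to a line, values as JSON. jog_arm: Moves the arm, as the interface text tells. Scaled input: -1 to 1 covers 75 cm each way for a shift and 2 rad each way for a turn. Its arguments: {"type":"object","properties":{"rows":{"type":"array"},"gripper":{"type":"number"},"newtons":{"type":"number"}},"required":["rows"]}

```bash
ls; mkdir -p pics
python3 - <<'E'
from plant import *
import cv2,numpy as np
s=get_state();print({k:np.round(v,3) for k,v in s.items()}, r.finger_overhang)
for c in ("side","top"):
    im=snapshot(c);cv2.imwrite(f"pics/{c}0.png",im[:,:,::-1])
    m=camera_model(c);print(c,np.round(m["mtx"],1).tolist(),np.round(m["extrinsics"],3).tolist(),[k for k in m])
    for t in("chest","lid","prop","prop_grip","prop_foot","stay_rail","rail_mid"):
        print(t,[(np.round(d["pixel"],1).tolist(),round(d["p"],2)) for d in mark_of(t,c)[:2]],[(np.round(d["rect"]).tolist(),round(d["p"],2)) for d in boxes_of(t,c)[:1]] )
E
```

```text
pics
{'clock': np.float64(0.0), 'q': array([-1.187,  0.69 , -0.195,  1.566,  0.157,  0.902, -0.215]), 'qd': array([-0.   ,  0.002,  0.001, -0.001,  0.   , -0.001,  0.002]), 'joint_torque': array([-0.0000e+00, -5.2756e+01, -1.2670e+00, -1.5342e+01, -5.3000e-02,
        6.0000e-03,  0.0000e+00]), 'tool_pos': array([0.214, 0.587, 0.26 ]), 'eef_rot': array([ 0.174,  0.985, -0.001, -0.   ]), 'contact_force': array([-0.455, -0.635, -0.513]), 'moment': array([ 0.009,  0.031, -0.002]), 'opening': np.float64(0.996)} 0.022
side [[407.3, 0.0, 253.3], [0.0, 407.3, 193.8], [0.0, 0.0, 1.0]] [[0.796, 0.312, -0.519, 0.024], [-0.605, 0.384, -0.698, -0.679], [-0.018, 0.869, 0.494, 0.633], [0.0, 0.0, 0.0, 1.0]] ['mtx', 'extrinsics']
chest [([201.3, 268.4], 0.68)] [([213.0, 142.0, 324.0, 244.0], 0.86)]
lid [([179.9, 240.4], 0.97)] [([214.0, 145.0, 327.0, 237.0], 0.96)]
prop [([165.9, 299.8], 0.69)] [([216.0, 171.0, 299.0, 233.0], 0.68)]
prop_grip [([209.3, 235.4], 0.6)] [([212.0, 165.0, 303.0, 234.0], 0.75)]
prop_foot [([233.6, 212.6], 0.7)] [([212.0, 161.0, 304.0, 236.0], 0.57)]
stay_rail [([234.7, 328.0], 0.41)] [([227.0, 196.0, 315.0, 245.0], 0.73)]
rail_mid [([222.4, 253.3], 0.85)] [([214.0, 141.0, 327.0, 245.0], 0.66)]
top [[484.6, 0.0, 254.6], [0.0, 484.6, 189.6], [0.0, 0.0, 1.0]] [[-0.014, 0.992, -0.122, 0.348], [-1.0, -0.013, 0.009, 0.01], [0.007, 0.122, 0.993, 1.719], [0.0, 0.0, 0.0, 1.0]] ['mtx', 'extrinsics']
chest [([153.8, 211.8], 0.63), ([199.4, 137.6], 0.24)] [([168.0, 109.0, 261.0, 234.0], 0.84)]
lid [([174.3, 211.0], 0.7)] [([171.0, 113.0, 259.0, 231.0], 0.94)]
prop [([142.0, 256.6], 0.57)] [([254.0, 144.0, 261.0, 229.0], 0.77)]
prop_grip [([208.3, 257.0], 0.6)] [([253.0, 143.0, 263.0, 229.0], 0.56)]
prop_foot [([228.2, 260.0], 0.84)] [([253.0, 141.0, 257.0, 235.0], 0.64)]
stay_rail [] [([250.0, 135.0, 261.0, 205.0], 0.59)]
rail_mid [([197.4, 255.6], 0.78)] [([171.0, 115.0, 261.0, 230.0], 0.84)]
```

Run:
```python
import cv2
for c,(a,b,d,e) in dict(side=(110,270,180,380),top=(90,260,120,330)).items():
    im=cv2.imread(f"pics/{c}0.png")
    cv2.imwrite(f"pics/{c}0z.png",cv2.resize(im[a:b,d:e],None,fx=3.7,fy=3.5,interpolation=cv2.INTER_CUBIC))
```

```text
(no output)
```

View pics/side0.png

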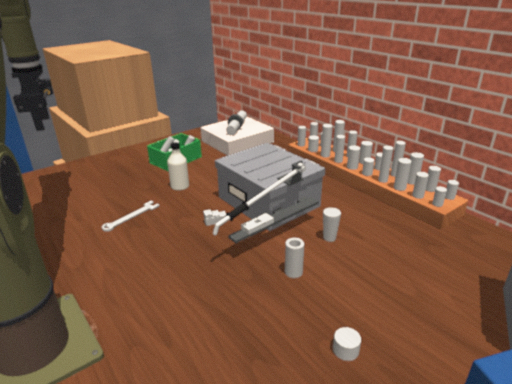

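View pics/top0.png

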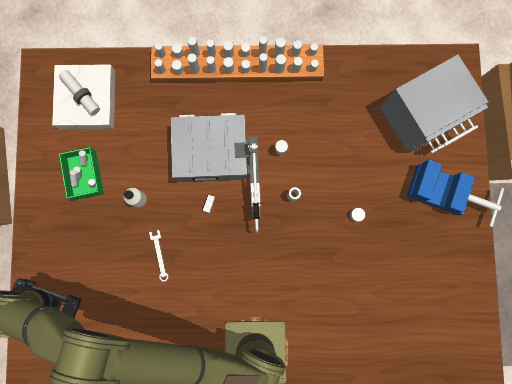

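View pics/side0z.png

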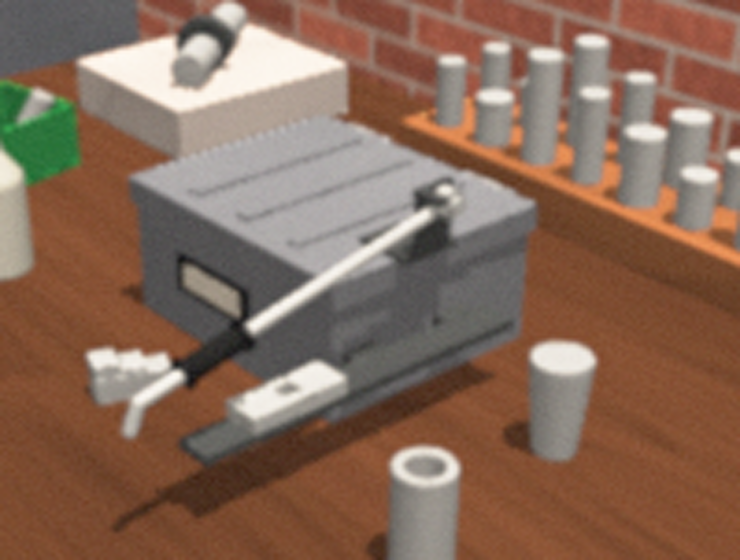

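View pics/top0z.png

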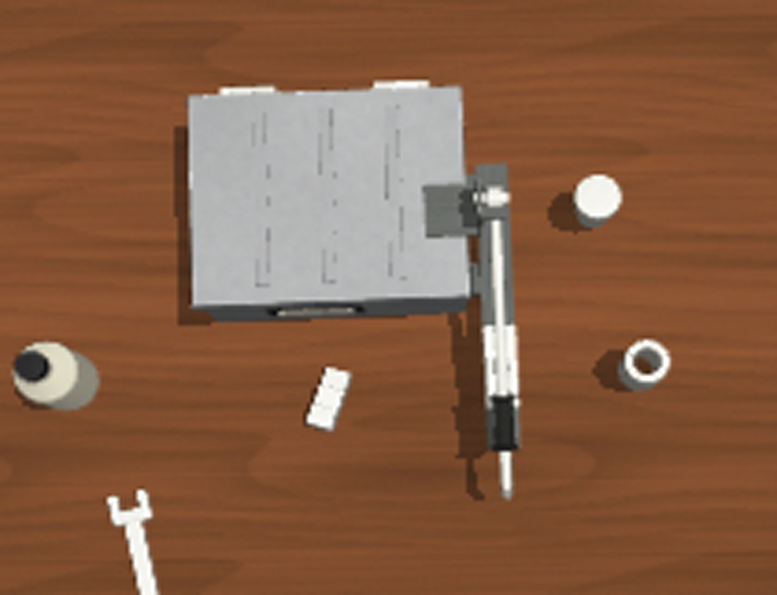

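The side view shows the rod running from its pivot (about col 300, row 166) to its foot (213, 233). The block sits on the rail, and its hole appears at about (258, 221). The top view shows the rod at col 257, rows 142–229. Next I'll fit the chest pose and the rod angle.

```bash
cat > h.py <<'E'
import numpy as np
from plant import camera_model
from scipy.optimize import least_squares
def proj(c,P):
    m=camera_model(c);E=np.linalg.inv(m["extrinsics"]);p=E[:3,:3]@np.asarray(P)+E[:3,3]
    q=m["mtx"]@np.array([p[0],-p[1],-p[2]]);return q[:2]/q[2]   # col,row
def ray(c,px):
    m=camera_model(c);E=m["extrinsics"];d=np.linalg.inv(m["mtx"])@np.array([px[0],px[1],1]);d=E[:3,:3]@np.array([d[0],-d[1],-d[2]])
    return E[:3,3],d/np.linalg.norm(d)
def tri(obs):
    A=np.zeros((3,3));b=np.zeros(3)
    for c,px in obs:
        o,d=ray(c,px);M=np.eye(3)-np.outer(d,d);A+=M;b+=M@o
    return np.linalg.solve(A,b)
def pivot(t): return np.array([.1-.12*np.cos(t)+.056*np.sin(t),-.15,.12+.12*np.sin(t)+.056*np.cos(t)])
def along(t,b,l,pin=0):  # b: rod below lid plane; pitch below horizontal a=b-t
    a=b-t; p=pivot(t)+l*np.array([-np.cos(a),0,-np.sin(a)])
    g=a+np.arctan2(.82,.573); return p+pin*np.array([-np.cos(g),0,-np.sin(g)])
grip=lambda t,b:along(t,b,.21)
foot=lambda t,b:along(t,b,.27,.025)
def toW(pose,p):
    x,y,w=pose;c,s=np.cos(w),np.sin(w);return np.array([x+c*p[0]-s*p[1],y+s*p[0]+c*p[1],p[2]])
E
python3 - <<'E'
from h import *
M={'pivot':((299.8,165.9),(256.6,142.0)),'grip':((235.4,209.3),(257,208.3)),'foot':((212.6,233.6),(260,228.2)),'mid':((253.3,222.4),(255.6,197.4))}
for k,(s,t) in M.items():
    P=tri([('side',s),('top',t)]);print(k,np.round(P,4),np.round(proj('side',P)-s,1),np.round(proj('top',P)-t,1))
zs=lambda x,y:(180+x/3.7,110+y/3.5)
zt=lambda x,y:(120+x/3.7,90+y/3.5)
obs=[('top',zt(505,421),'grip'),('top',zt(507,497),'foot'),('side',zs(218,355),'grip'),('side',zs(128,436),'foot'),
 ('side',(299.8,165.9),'pivot'),('top',(256.6,142.),'pivot'),
 ('side',zs(335,268+0),'LFR'),('side',zs(131,180),'LFL'),('side',zs(537,205),'LBR'),
 ('top',zt(189,97),'LBL'),('top',zt(461,88),'LBR'),('top',zt(469,298),'LFR'),('top',zt(193,305),'LFL'),
 ('side',zs(288,388),'hole'),('side',zs(205,463),'railend'),('side',(253.3,222.4),'mid'),('top',(255.6,197.4),'mid')]
def pts(v):
    x,y,w,b,zl,hx,m=v
    d=dict(grip=grip(0,b),foot=foot(0,b),pivot=pivot(0),hole=[hx,-.15,.075],railend=[-.245,-.165,.061],mid=[-.17,-.15,.075])
    d.update(LFR=[-.1-m,-.12-m,zl],LFL=[-.1-m,.12+m,zl],LBR=[.1,-.12-m,zl],LBL=[.1,.12+m,zl])
    return {k:toW((x,y,w),p) for k,p in d.items()}
def res(v):
    d=pts(v);return np.concatenate([proj(c,d[k])-px for c,px,k in obs])
f=least_squares(res,[.75,.1,0,.25,.125,-.17,0],loss='soft_l1')
print(np.round(f.x,4)); rr=res(f.x).reshape(-1,2)
for o,e in zip(obs,rr): print(o[0],o[2],np.round(e,1))
d=pts(f.x);print(d)
np.save('fit.npy',f.x)
E
```

```text
pivot [ 0.6837 -0.0067  0.1833] [ 3.6 -0.6] [-1.7  2.2]
grip [ 0.4757 -0.0085  0.1348] [ 2.2 -0.3] [-0.8  1.4]
foot [ 0.409  -0.0167  0.1005] [ 3.7 -0.6] [-1.1  2.3]
mid [ 0.5218 -0.0074  0.0777] [ 0.2 -0. ] [-0.1  0.1]
[ 0.6948  0.1465  0.0264  0.2222  0.127  -0.1633  0.0033]
top grip [-0.  0.]
top foot [ 0.2 -0.6]
side grip [-1.6 -0.2]
side foot [-0.5  0.4]
side pivot [1.3 2.2]
top pivot [-2.5  4.2]
side LFR [-1.1  4.9]
side LFL [-0.5 -1. ]
side LBR [-0.8 -0.2]
top LBL [ 0.3 -0.3]
top LBR [ 0.  -0.4]
top LFR [ 0.2 -0.9]
top LFL [ 0.5 -0. ]
side hole [0.2 0.6]
side railend [ 0.  -0.9]
side mid [ 2.7 -0. ]
top mid [ 0.  -1.8]
{'grip': array([ 0.47405114, -0.00940649,  0.12972076]), 'foot': array([ 0.40609838, -0.01120376,  0.09335365]), 'pivot': array([ 0.67881661, -0.00399068,  0.176     ]), 'hole': array([ 0.53559611, -0.0077787 ,  0.075     ]), 'railend': array([ 0.45429187, -0.02493434,  0.061     ]), 'mid': array([ 0.52886905, -0.00795662,  0.075     ]), 'LFR': array([0.5948019 , 0.02045761, 0.12697703]), 'LFL': array([0.58827984, 0.26704926, 0.12697703]), 'LBR': array([0.79806976, 0.0258338 , 0.12697703]), 'LBL': array([0.7915477 , 0.27242545, 0.12697703])}
```

```bash
cat >> h.py <<'E'
from scipy.spatial.transform import Rotation as R
from plant import get_state
def cmd(target,yaw_y=None,start=None):
    """normalised shift/turn from measured pose to world target; yaw_y: wanted angle of tool y in world"""
    s=get_state();Rm=R.from_quat(s["eef_rot"]).as_matrix()
    d=Rm.T@(np.asarray(target)-s["tool_pos"]);out=np.round(d/.75,4).tolist()
    yy=np.arctan2(Rm[1,1],Rm[0,1]);
    print("shift",out,"turn",None if yaw_y is None else round(-((yaw_y-yy+np.pi/2)%np.pi-np.pi/2)/2,4),"F",np.round(s["contact_force"],1),"t",round(float(s["clock"]),2),"tcp",np.round(s["tool_pos"],4))
E
python3 - <<'E'
from h import *
cmd([.474,-.0095,.235],np.pi/2+.0264)
print(R.from_quat(get_state()["eef_rot"]).as_matrix().round(4).tolist())
from scipy.optimize import brentq
for hx in (-.192,-.17,-.1633,-.148):
    f=lambda v:(foot(*v)-[hx,-.15,.061])[[0,2]]
    v=least_squares(f,[.8,1.4]).x; print(hx,v,'pitch',v[1]-v[0],'grip',grip(*v),'res',f(v))
for t in (.0,.3,.6,.9,1.,1.1): print(t,grip(t,.222).round(3),foot(t,.222).round(3))
E
```

```text
shift [-0.5981, -0.6287, 0.0343] turn -0.1881 F [-0.6  0.5  0.8] t 1.5 tcp [0.2142 0.5872 0.2607]
[[-0.9394, 0.3427, -0.0], [0.3427, 0.9394, 0.0001], [0.0, 0.0001, -1.0]]
-0.192 [0.61206581 1.1957152 ] pitch 0.583649396862218 grip [-0.14127621 -0.15        0.11905575] res [ 2.07338646e-10 -3.59940258e-10]
-0.17 [0.74520815 1.36363162] pitch 0.6184234729394074 grip [-0.12132525 -0.15        0.12078421] res [5.08681212e-08 4.10058208e-08]
-0.1633 [0.78624176 1.41360251] pitch 0.62736075423686 grip [-0.11516155 -0.15        0.1212168 ] res [3.33066907e-15 1.69309011e-15]
-0.148 [0.88189502 1.52654051] pitch 0.6446454901021477 grip [-0.10090952 -0.15        0.12203982] res [ 6.71129818e-14 -1.90417127e-13]
0.0 [-0.225 -0.15   0.13 ] [-0.293 -0.15   0.093]
0.3 [-0.207 -0.15   0.225] [-0.283 -0.15   0.211]
0.6 [-0.163 -0.15   0.311] [-0.239 -0.15   0.32 ]
0.9 [-0.094 -0.15   0.381] [-0.165 -0.15   0.411]
1.0 [-0.067 -0.15   0.399] [-0.135 -0.15   0.436]
1.1 [-0.039 -0.15   0.414] [-0.102 -0.15   0.458]
```

Emit:
jog_arm(
  rows=[
    [[-0.598, -0.629, 0.034], -0.188],
    [[-0.598, -0.629, 0.034], -0.188],
    [[-0.598, -0.629, 0.034], -0.188],
    [[-0.598, -0.629, 0.034], -0.188],
    [[-0.598, -0.629, 0.034], -0.188],
    [[-0.598, -0.629, 0.034], -0.188],
    [[-0.598, -0.629, 0.034], -0.188],
    [[-0.598, -0.629, 0.034], -0.188],
    [[-0.598, -0.629, 0.034], -0.188],
    [[-0.598, -0.629, 0.034], -0.188],
    [[-0.598, -0.629, 0.034], -0.188],
    [[-0.598, -0.629, 0.034], -0.188],
    [[-0.598, -0.629, 0.034], -0.188],
    [[-0.598, -0.629, 0.034], -0.188],
    [[-0.598, -0.629, 0.034], -0.188],
    [[-0.598, -0.629, 0.034], -0.188],
    [[-0.598, -0.629, 0.034], -0.188],
    [[-0.598, -0.629, 0.034], -0.188],
    [[-0.598, -0.629, 0.034], -0.188],
    [[-0.598, -0.629, 0.034], -0.188],
  ],
  gripper=70,
)

```text
clock: 3.17
tool_pos: [0.4735, -0.0079, 0.2354]
eef_rot: [-0.015, 1.0, 0.0, 0.0]
contact_force: [0.1, 0.1, 1.0]
opening: 0.796
```

Run:
```python
from h import *
from plant import *
import cv2
a=[]
for c,(y0,y1,x0,x1) in dict(side=(120,260,180,340),top=(100,240,190,350)).items():
    im=snapshot(c)[:,:,::-1]; a.append(cv2.resize(im[y0:y1,x0:x1],None,fx=2.5,fy=4,interpolation=cv2.INTER_CUBIC))
cv2.imwrite("pics/a1.png",np.hstack(a))
cmd([.4741,-.0094,.127],np.pi/2+.0264)
```

```text
shift [-0.0007, -0.0019, 0.1445] turn 0.0015 F [-0.   1.2  0.3] t 3.27 tcp [ 0.4735 -0.008   0.2354]
```

View pics/a1.png

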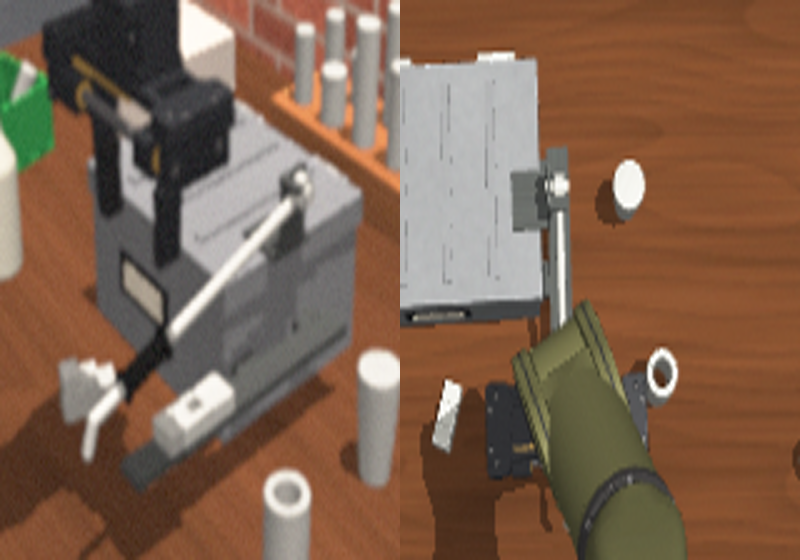

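The fingers straddle the grip (side crop at about (145, 360)). I'll descend now.

Emit:
jog_arm(
  rows=[
    [[0, -0.002, 0.04], 0],
    [[-0.001, -0.002, 0.08], 0],
    [[-0.001, -0.002, 0.115], 0],
    [[-0.001, -0.002, 0.138], 0],
    [[-0.001, -0.002, 0.138], 0],
    [[-0.001, -0.002, 0.138], 0],
  ],
)

```text
clock: 3.77
tool_pos: [0.4742, -0.0102, 0.1315]
eef_rot: [-0.014, 1.0, 0.0, -0.001]
contact_force: [0.1, -1.0, -0.1]
opening: 0.793
```

Run:
```python
from h import *
from plant import *
import cv2
a=[]
for c,(y0,y1,x0,x1) in dict(side=(120,260,180,340)).items():
    im=snapshot(c)[:,:,::-1]; a.append(cv2.resize(im[y0:y1,x0:x1],None,fx=4,fy=4,interpolation=cv2.INTER_CUBIC))
cv2.imwrite("pics/a2.png",np.hstack(a))
cmd([.4741,-.0094,.133],np.pi/2+.0264)
```

```text
shift [0.001, 0.0012, -0.001] turn 0.0007 F [-0.5  0.3  0.1] t 3.82 tcp [ 0.4749 -0.0103  0.1323]
```

View pics/a2.png

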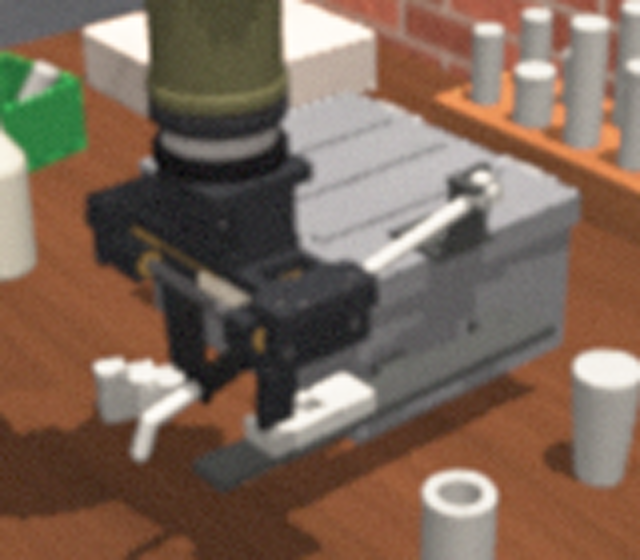

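The grip is between the fingers. Closing at moderate force.

Emit:
jog_arm(
  rows=[
    [[0, 0, 0], 0],
    [[0, 0, 0], 0],
    [[0, 0, 0], 0],
    [[0, 0, 0], 0],
    [[0, 0, 0], 0],
    [[0, 0, 0], 0],
    [[0, 0, 0], 0],
    [[0, 0, 0], 0],
  ],
  gripper=10,
  newtons=20,
)

```text
clock: 4.48
tool_pos: [0.4748, -0.0096, 0.1317]
eef_rot: [-0.014, 1.0, 0.001, 0.0]
contact_force: [-2.8, 9.7, 0.7]
opening: 0.214
```

Run:
```python
from h import *
s=get_state();print(s["opening"]*88.1,s["contact_force"],s["moment"],s["tool_pos"])
```

```text
18.84432853173343 [-2.81091303  9.67488033  0.73005143] [ 2.10657527  0.4448813  -0.04763678] [ 0.47475196 -0.00957416  0.13172747]
```

Emit:
jog_arm(
  rows=[
    [[0, 0.0015, 0], 0],
    [[0, 0.0015, 0], 0],
    [[0, 0.0015, 0], 0],
  ],
)

```text
clock: 4.73
tool_pos: [0.4747, -0.0086, 0.1317]
eef_rot: [-0.014, 1.0, 0.001, 0.0]
contact_force: [-1.4, 6.5, -1.0]
opening: 0.191
```

Emit:
jog_arm(
  rows=[
    [[0, 0.002, 0], 0],
    [[0, 0.002, 0], 0],
    [[0, 0.002, 0], 0],
  ],
)

```text
clock: 4.98
tool_pos: [0.4747, -0.0085, 0.1317]
eef_rot: [-0.013, 1.0, 0.0, 0.0]
contact_force: [0.0, 1.9, -0.9]
opening: 0.189
```

Run:
```python
from h import *
s=get_state();print(s["opening"]*88.1,s["contact_force"],s["moment"],s["tool_pos"])
p=np.load('fit.npy')[:3]
for t in (0,.1,.2,.4,.6,.75,.85): print(t,(toW(p,grip(t,.222))-toW(p,grip(0,.222))).round(4), (np.linalg.inv(R.from_quat(s["eef_rot"]).as_matrix())@(toW(p,grip(t,.222))-toW(p,grip(0,.222)))/.75).round(3))
```

```text
16.66600518130632 [ 0.00926696  1.94136364 -0.88600558] [ 0.63892394  0.01833816 -0.00751032] [ 0.47465805 -0.00853098  0.13167117]
0 [0. 0. 0.] [0. 0. 0.]
0.1 [0.0026 0.0001 0.0324] [-0.003  0.    -0.043]
0.2 [0.0084 0.0002 0.0643] [-0.011  0.    -0.086]
0.4 [0.0294 0.0008 0.1257] [-0.039  0.    -0.168]
0.6 [0.0622 0.0016 0.1817] [-0.083  0.    -0.242]
0.75 [0.0938 0.0025 0.2188] [-0.125  0.    -0.292]
0.85 [0.1177 0.0031 0.2407] [-0.157  0.    -0.321]
```

Emit:
jog_arm(
  rows=[
    [[0, 0, -0.01], 0],
    [[-0.001, 0, -0.025], 0],
    [[-0.003, 0, -0.043], 0],
    [[-0.006, 0, -0.065], 0],
    [[-0.011, 0, -0.086], 0],
    [[-0.017, 0, -0.107], 0],
    [[-0.024, 0, -0.128], 0],
    [[-0.024, 0, -0.128], 0],
    [[-0.024, 0, -0.128], 0],
  ],
)

```text
clock: 5.73
tool_pos: [0.4911, -0.0081, 0.2281]
eef_rot: [-0.013, 1.0, 0.0, -0.001]
contact_force: [-2.5, 4.0, -2.6]
opening: 0.189
```

Run:
```python
from h import *
from plant import *
import cv2
s=get_state();print(s["opening"]*88.1,s["contact_force"],s["moment"],s["tool_pos"],s["q"])
im=snapshot("side")[:,:,::-1]; cv2.imwrite("pics/a3.png",cv2.resize(im[60:260,180:380],None,fx=3,fy=3,interpolation=cv2.INTER_CUBIC))
```

```text
16.630513516638853 [-2.53417123  4.03826108 -2.63216007] [ 0.85863783  0.64015949 -0.0482363 ] [ 0.49111503 -0.00814746  0.22809008] [ 0.16957455  0.5870086  -0.38714381  1.98913117  0.36038803  0.63373386
  1.14348249]
```

View pics/a3.png

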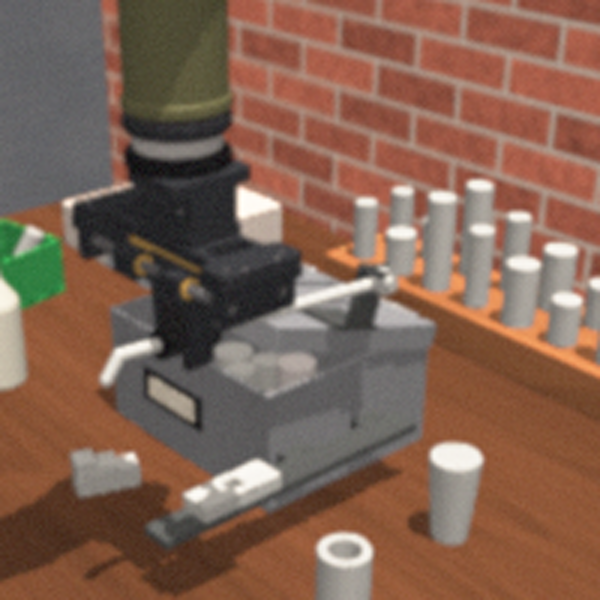

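Emit:
jog_arm(
  rows=[
    [[-0.007, 0.001, -0.02], 0],
    [[-0.015, 0.001, -0.04], 0],
    [[-0.024, 0.001, -0.059], 0],
    [[-0.035, 0.001, -0.078], 0],
    [[-0.047, 0.001, -0.097], 0],
    [[-0.059, 0.001, -0.114], 0],
    [[-0.072, 0.001, -0.132], 0],
    [[-0.087, 0.001, -0.148], 0],
    [[-0.101, 0.001, -0.164], 0],
    [[-0.117, 0.001, -0.179], 0],
    [[-0.133, 0.001, -0.193], 0],
    [[-0.133, 0.001, -0.193], 0],
    [[-0.133, 0.001, -0.193], 0],
    [[-0.133, 0.001, -0.193], 0],
  ],
)

```text
clock: 6.95
tool_pos: [0.591, -0.0053, 0.3718]
eef_rot: [-0.013, 1.0, -0.0, -0.002]
contact_force: [-3.9, 1.9, 2.7]
opening: 0.183
```

Run:
```python
from h import *
from plant import *
import cv2
s=get_state();print(s["opening"]*88.1,s["contact_force"],s["moment"],s["tool_pos"],s["q"])
for c in("side","top"):
    im=snapshot(c)[:,:,::-1]; cv2.imwrite(f"pics/a4{c}.png",im)
    print(c,[(k,[(np.round(d["pixel"],1).tolist(),round(d["p"],2)) for d in mark_of(k,c)[:1]]) for k in("prop","prop_foot","prop_grip","rail_mid")])
S=cv2.imread("pics/a4side.png");T=cv2.imread("pics/a4top.png")
cv2.imwrite("pics/a4.png",np.hstack([cv2.resize(S[50:250,180:330],(450,600)),cv2.resize(T[130:230,230:280],(300,600),interpolation=cv2.INTER_CUBIC)]))
```

```text
16.134149715639623 [-3.89428279  1.86659436  2.74007222] [0.28514649 0.91079814 0.00873206] [ 0.59095066 -0.00528301  0.37182728] [ 0.18597585  0.55413851 -0.44452616  1.504496    0.25171281  1.14319002
  1.29057253]
side [('prop', [([133.4, 324.5], 0.55)]), ('prop_foot', [([90.6, 248.8], 0.8)]), ('prop_grip', [([97.6, 276.3], 0.61)]), ('rail_mid', [([222.0, 253.7], 0.87)])]
top [('prop', [([197.6, 255.2], 0.62)]), ('prop_foot', []), ('prop_grip', [([143.7, 204.0], 0.54)]), ('rail_mid', [([196.0, 256.6], 0.64)])]
```

View pics/a4.png

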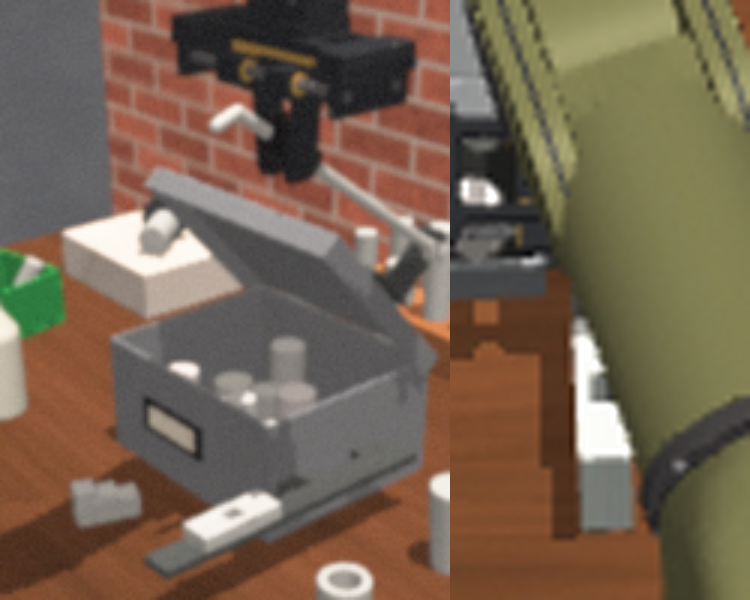

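Run:
```python
from h import *
import cv2
p=np.load('fit.npy')[:3];x,y,w=p
def toC(P): c,s=np.cos(w),np.sin(w);d=P-np.array([x,y,0]);return np.array([c*d[0]+s*d[1],-s*d[0]+c*d[1],d[2]])
def onz(c,px,z):
    o,d=ray(c,px);return toC(o+d*(z-o[2])/d[2])
print('hole side',onz('side',(257.3,221),.075),'top',onz('top',(255,194.2),.075))
print('front edge top',onz('top',(255,205.8),.075))
S=cv2.imread("pics/a4side.png");T=cv2.imread("pics/a4top.png")
s=cv2.resize(S[205:245,225:285],None,fx=10,fy=10,interpolation=cv2.INTER_CUBIC);
t=cv2.resize(T[180:220,245:265],None,fx=10,fy=10,interpolation=cv2.INTER_CUBIC)
cv2.imwrite("pics/a5.png",np.hstack([s[:400],t]))
```

```text
hole side [-0.16355361 -0.14733639  0.075     ] top [-0.1652196  -0.14798894  0.075     ]
front edge top [-0.20492441 -0.14637589  0.075     ]
```

View pics/a5.png

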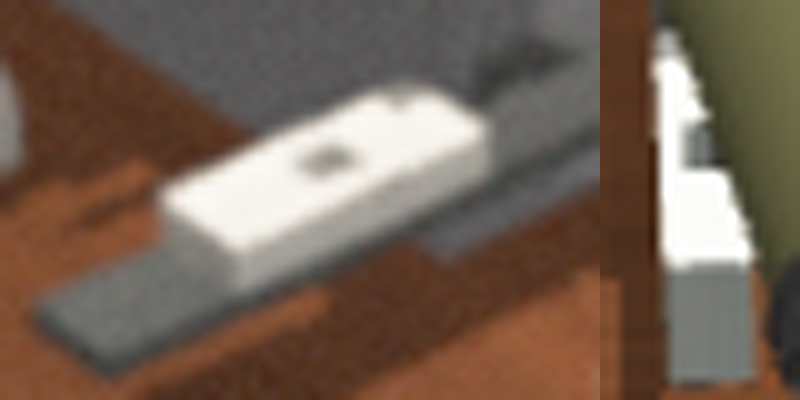

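```bash
cat >> h.py <<'E'
def toC(p,P):
    x,y,w=p;c,s=np.cos(w),np.sin(w);d=np.asarray(P)-np.array([x,y,0]);return np.array([c*d[0]+s*d[1],-s*d[0]+c*d[1],d[2]])
E
python3 - <<'E'
from h import *
p=np.load('fit.npy')[:3]
def onz(c,px,z):
    o,d=ray(c,px);return toC(p,o+d*(z-o[2])/d[2]).round(4)
for n,c,px,z in [('railend','side',(232.2,238.8),.061),('bfront','side',(245.1,227),.075),('bback','side',(269.2,216),.075),('hole','side',(257.7,221),.075),('railend','top',(256,218.2),.061),('bfront','top',(256,206.3),.075),('hole','top',(255,194.5),.075)]: print(n,c,onz(c,px,z))
E
```

```text
railend side [-0.2446 -0.1516  0.061 ]
bfront side [-0.2028 -0.1486  0.075 ]
bback side [-0.1261 -0.1491  0.075 ]
hole side [-0.1628 -0.148   0.075 ]
railend top [-0.2464 -0.1482  0.061 ]
bfront top [-0.2068 -0.1497  0.075 ]
hole top [-0.1662 -0.1479  0.075 ]
```

```bash
cat >> h.py <<'E'
P0=np.load('fit.npy')[:3]
def gripC():  # grasp point in chest frame x,z
    s=get_state();Rm=R.from_quat(s["eef_rot"]).as_matrix();return toC(P0,s["tool_pos"]+Rm@[0,0,.003])
def solve_g(g,x0): return least_squares(lambda v:(grip(*v)-g)[[0,2]],x0).x
def solve_f(f,x0=(.8,1.4)): return least_squares(lambda v:(foot(*v)-f)[[0,2]],x0).x
E
python3 - <<'E'
from h import *
g=gripC();v=solve_g(g,[.85,.22]);print(g,v)
P=toW(P0,foot(*v));print('foot proj',proj('side',P),'pivot',proj('side',toW(P0,pivot(v[0]))))
v1=solve_f([-.1645,-.15,.083]);print(v1)
n=16
for i in range(0,n+1):
    u=i/n;vv=v+(v1-v)*u;G=grip(*vv);print(i,vv.round(3),(( np.array([-1,-1])*(G-g)[[0,2]])/.75).round(3),foot(*vv).round(3))
E
```

```text
[-0.10793083 -0.14892563  0.36878869] [0.85349772 0.23624777]
foot proj [249.71572652  95.00069105] pivot [325.44554639 133.76430046]
[0.88742446 1.43454456]
0 [0.853 0.236] [-0.  0.] [-0.18  -0.15   0.395]
1 [0.856 0.311] [0.011 0.017] [-0.19  -0.15   0.377]
2 [0.858 0.386] [0.02  0.035] [-0.199 -0.15   0.358]
3 [0.86  0.461] [0.029 0.053] [-0.206 -0.15   0.339]
4 [0.862 0.536] [0.035 0.072] [-0.211 -0.15   0.319]
5 [0.864 0.611] [0.041 0.091] [-0.216 -0.15   0.299]
6 [0.866 0.686] [0.045 0.111] [-0.218 -0.15   0.279]
7 [0.868 0.761] [0.048 0.131] [-0.22  -0.15   0.258]
8 [0.87  0.835] [0.049 0.151] [-0.219 -0.15   0.237]
9 [0.873 0.91 ] [0.048 0.172] [-0.218 -0.15   0.217]
10 [0.875 0.985] [0.046 0.192] [-0.214 -0.15   0.196]
11 [0.877 1.06 ] [0.043 0.212] [-0.21  -0.15   0.176]
12 [0.879 1.135] [0.038 0.232] [-0.203 -0.15   0.156]
13 [0.881 1.21 ] [0.032 0.251] [-0.196 -0.15   0.137]
14 [0.883 1.285] [0.024 0.27 ] [-0.187 -0.15   0.118]
15 [0.885 1.36 ] [0.015 0.288] [-0.176 -0.15   0.1  ]
16 [0.887 1.435] [0.005 0.306] [-0.164 -0.15   0.083]
```

Run:
```python
from h import *
import cv2
S=cv2.imread("pics/a4side.png");
im=cv2.resize(S[70:150,235:335],None,fx=7,fy=7,interpolation=cv2.INTER_CUBIC)
v=solve_g(gripC(),[.85,.22])
for l,pin,col in ((0,0,(0,0,255)),(.1,0,(0,255,0)),(.21,0,(255,0,0)),(.27,0,(0,255,255)),(.27,.025,(255,0,255))):
    q=proj('side',toW(P0,along(*v,l,pin)));c=((q-[235,70])*7+3).astype(int);cv2.circle(im,tuple(c.tolist()),5,col,2);print(q)
cv2.imwrite("pics/a6.png",im)
```

```text
[325.44554639 133.76430046]
[303.7736059  119.23331539]
[275.88016337 100.53082785]
[258.46390255  88.85326598]
[249.71572652  95.00069105]
```

View pics/a6.png

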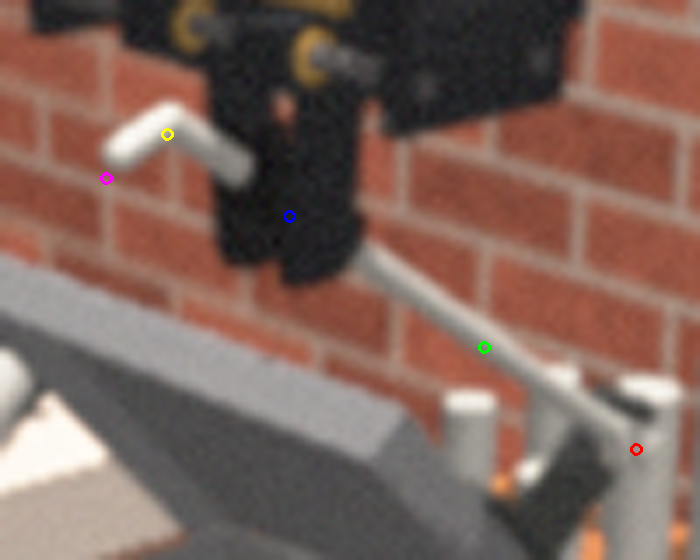

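Emit:
jog_arm(
  rows=[
    [[0.011, 0, 0.017], 0],
    [[0.02, 0, 0.035], 0],
    [[0.029, 0, 0.053], 0],
    [[0.035, 0, 0.072], 0],
    [[0.041, 0, 0.091], 0],
    [[0.045, 0, 0.111], 0],
    [[0.048, 0, 0.131], 0],
    [[0.049, 0, 0.151], 0],
    [[0.048, 0, 0.172], 0],
    [[0.046, 0, 0.192], 0],
    [[0.043, 0, 0.212], 0],
    [[0.038, 0, 0.232], 0],
    [[0.032, 0, 0.251], 0],
    [[0.024, 0, 0.265], 0],
    [[0.024, 0, 0.265], 0],
    [[0.024, 0, 0.265], 0],
  ],
)

```text
clock: 8.78
tool_pos: [0.5722, -0.0058, 0.1723]
eef_rot: [-0.013, 1.0, -0.0, -0.002]
contact_force: [-5.6, -0.0, -1.5]
opening: 0.169
```

```bash
cat > look.py <<'E'
from h import *
from plant import *
import cv2,sys
n=sys.argv[1]
s=get_state();print(round(float(s["clock"]),2),s["opening"]*88.1,s["contact_force"].round(1),s["moment"].round(2),s["tool_pos"].round(4))
g=gripC();v=solve_g(g,[.85,1.3]);print('grip',g.round(4),'t,b',v.round(3),'foot',foot(*v).round(4))
S=snapshot("side")[:,:,::-1].copy();T=snapshot("top")[:,:,::-1].copy();cv2.imwrite(f"pics/{n}_S.png",S);cv2.imwrite(f"pics/{n}_T.png",T)
x0,y0=215,130;f=6
im=cv2.resize(S[y0:y0+100,x0:x0+125],None,fx=f,fy=f,interpolation=cv2.INTER_CUBIC)
for l,pin,col in ((0,0,(0,0,255)),(.1,0,(0,255,0)),(.27,0,(0,255,255)),(.27,.025,(255,0,255))):
    q=proj('side',toW(P0,along(*v,l,pin)));c=((q-[x0,y0])*f+f/2).astype(int);cv2.circle(im,tuple(c.tolist()),5,col,1)
cv2.imwrite(f"pics/{n}.png",im)
E
python3 look.py b1
```

```text
8.78 14.912245605660184 [-5.6 -0.  -1.5] [ 0.22  0.97 -0.01] [ 0.5722 -0.0058  0.1723]
grip [-0.1266 -0.1489  0.1693] t,b [0.889 1.276] foot [-0.1877 -0.15    0.1223]
```

View pics/b1.png

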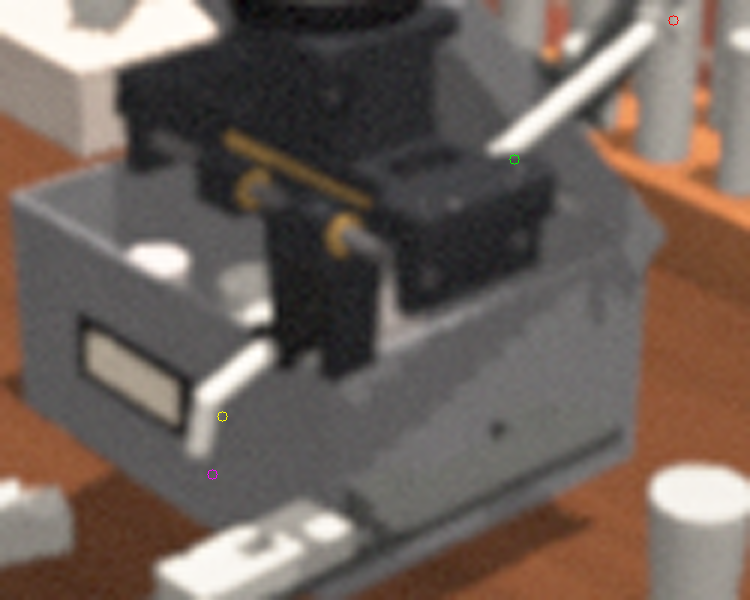

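```bash
cat >> h.py <<'E'
def onplane(c,px,yc=-.1485):
    o,d=ray(c,px);o=toC(P0,o);d=toC(P0,d+np.array([P0[0],P0[1],0]));return (o+d*(yc-o[1])/d[1]).round(4)
E
python3 - <<'E'
from h import *
from plant import *
print('foot',onplane('side',(248.2,205.5)),'bend',onplane('side',(248.8,195)))
print('hole',onplane('side',(257.7,221)),'railend',onplane('side',(232.2,238.8)))
print(mark_of('prop_foot','side')[:2],onplane('side',mark_of('prop_foot','side')[0]['pixel'][::-1]))
E
```

```text
foot [-0.1914 -0.1485  0.1315] bend [-0.1888 -0.1485  0.1593]
hole [-0.1632 -0.1485  0.0754] railend [-0.2425 -0.1485  0.0583]
[{'pixel': [205.7, 244.9], 'p': 0.64}] [-0.2012 -0.1485  0.1349]
```

Run:
```python
import cv2
T=cv2.imread("pics/b1_T.png");cv2.imwrite("pics/b1_Tz.png",cv2.resize(T[110:240,190:320],None,fx=4.5,fy=4.5,interpolation=cv2.INTER_CUBIC))
```

```text
(no output)
```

View pics/b1_Tz.png

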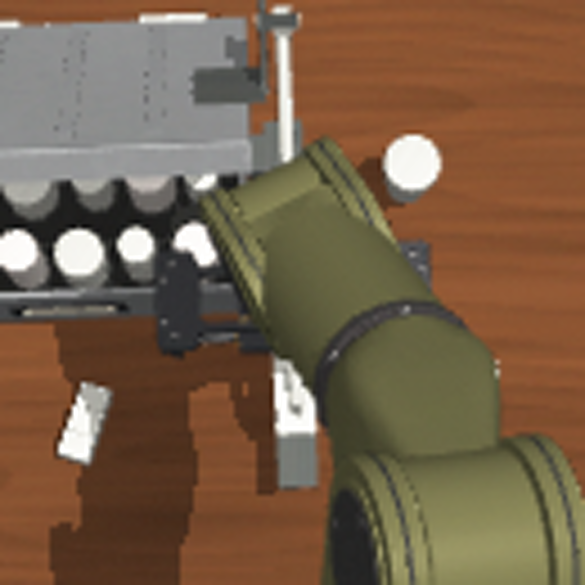

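```bash
cat >> h.py <<'E'
def plan(f,n=5):
    g=gripC();v=solve_g(g,[.85,1.3]);v1=solve_f(f,v);print('from',v.round(3),'to',v1.round(3))
    f0=foot(*v)
    for i in range(1,n+1):
        vv=solve_f(f0+(np.array(f)-f0)*i/n,v);print(i,(-(grip(*vv)-g)[[0,2]]/.75).round(4),foot(*vv).round(4),vv.round(3))
E
python3 - <<'E'
from h import *
print(proj('top',toW(P0,pivot(.889))),proj('top',toW(P0,pivot(.94))))
plan([-.160,-.15,.078],6)
E
```

```text
[253.06359341 113.67597134] [252.98074614 111.48756937]
from [0.898 1.278] to [0.893 1.463]
1 [-0.0042  0.0078] [-0.1829 -0.15    0.1165] [0.902 1.313]
2 [-0.0082  0.0156] [-0.1783 -0.15    0.1088] [0.905 1.347]
3 [-0.0122  0.0235] [-0.1737 -0.15    0.1011] [0.905 1.379]
4 [-0.016   0.0314] [-0.1692 -0.15    0.0934] [0.904 1.409]
5 [-0.0198  0.0393] [-0.1646 -0.15    0.0857] [0.9   1.437]
6 [-0.0235  0.0473] [-0.16  -0.15   0.078] [0.893 1.463]
```

Emit:
jog_arm(
  rows=[
    [[-0.004, 0, 0.008], 0],
    [[-0.008, 0, 0.0155], 0],
    [[-0.012, 0, 0.0235], 0],
    [[-0.016, 0, 0.0315], 0],
    [[-0.02, 0, 0.0395], 0],
    [[-0.0225, 0, 0.045], 0],
    [[-0.0225, 0, 0.045], 0],
    [[-0.0225, 0, 0.045], 0],
  ],
)

```text
clock: 9.65
tool_pos: [0.5908, -0.0052, 0.14]
eef_rot: [-0.013, 1.0, -0.0, -0.0]
contact_force: [-4.9, 0.6, -1.6]
opening: 0.166
```

```bash
python3 look.py b2
```

```text
9.65 14.602638042808643 [-4.9  0.6 -1.6] [0.1  0.76 0.04] [ 0.5908 -0.0052  0.14  ]
grip [-0.108  -0.1489  0.137 ] t,b [0.903 1.465] foot [-0.16   -0.15    0.0801]
```

View pics/b2.png

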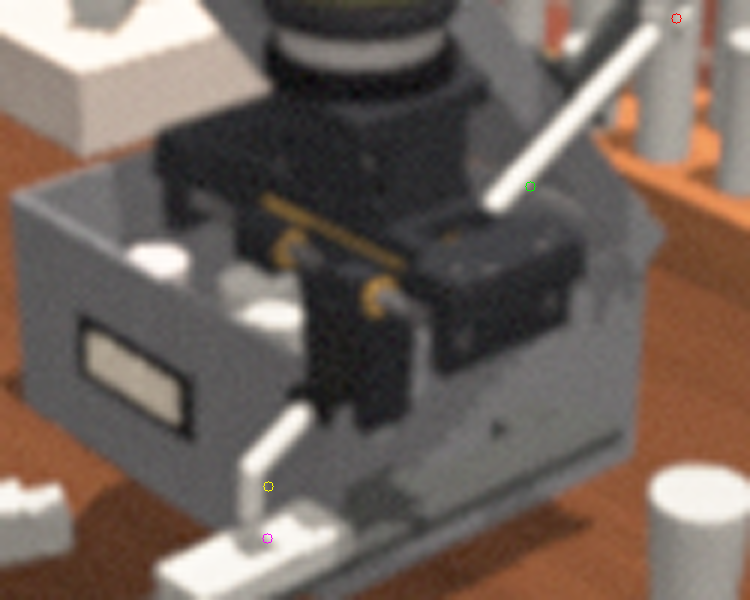

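Run:
```python
from h import *
import cv2
S=cv2.imread("pics/b2_S.png")
cv2.imwrite("pics/b2z.png",cv2.resize(S[185:240,235:290],None,fx=11,fy=11,interpolation=cv2.INTER_CUBIC))
for px in ((256.8,217.5),(257,218),(257,219),(257.7,221)): print(onplane('side',px))
plan([-.160,-.15,.074],3)
plan([-.160,-.15,.055],6)
plan([-.164,-.15,.0801],3)
```

```text
[-0.1659 -0.1485  0.0869]
[-0.1653 -0.1485  0.0852]
[-0.1653 -0.1485  0.0823]
[-0.1632 -0.1485  0.0754]
from [0.904 1.465] to [0.873 1.458]
1 [0.0006 0.0023] [-0.16   -0.15    0.0783] [0.894 1.463]
2 [0.0012 0.0046] [-0.16   -0.15    0.0761] [0.884 1.46 ]
3 [0.0017 0.0069] [-0.16  -0.15   0.074] [0.873 1.458]
from [0.904 1.465] to [0.775 1.428]
1 [0.0012 0.0046] [-0.16   -0.15    0.0761] [0.884 1.46 ]
2 [0.0024 0.0092] [-0.16   -0.15    0.0719] [0.863 1.455]
3 [0.0036 0.0138] [-0.16   -0.15    0.0677] [0.841 1.449]
4 [0.0048 0.0184] [-0.16   -0.15    0.0635] [0.819 1.442]
5 [0.006  0.0231] [-0.16   -0.15    0.0592] [0.797 1.435]
6 [0.0072 0.0278] [-0.16  -0.15   0.055] [0.775 1.428]
from [0.904 1.465] to [0.877 1.435]
1 [0.0017 0.0002] [-0.1614 -0.15    0.0803] [0.895 1.455]
2 [0.0034 0.0004] [-0.1627 -0.15    0.0802] [0.886 1.445]
3 [0.0051 0.0005] [-0.164  -0.15    0.0801] [0.877 1.435]
```

View pics/b2z.png

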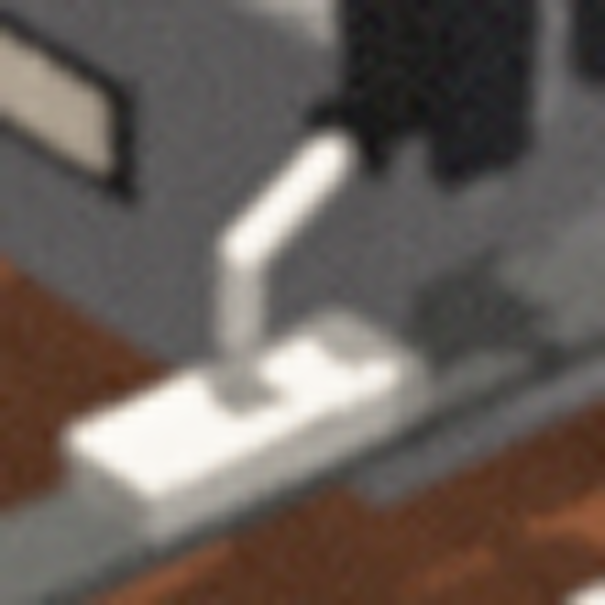

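Emit:
jog_arm(
  rows=[
    [[-0.0015, 0, 0], 0],
    [[-0.0032, 0, 0], 0],
    [[-0.0026, 0, 0.0023], 0],
    [[-0.002, 0, 0.0046], 0],
    [[-0.002, 0, 0.0046], 0],
    [[-0.002, 0, 0.0046], 0],
  ],
)

```text
clock: 10.25
tool_pos: [0.5933, -0.0051, 0.1367]
eef_rot: [-0.013, 1.0, -0.0, 0.001]
contact_force: [-2.7, -0.7, -2.3]
opening: 0.17
```

```bash
cat > look2.py <<'E'
from h import *
from plant import *
import cv2,sys
n=sys.argv[1]
s=get_state();print(round(float(s["clock"]),2),s["opening"]*88.1,s["contact_force"].round(1),s["moment"].round(2),s["tool_pos"].round(4))
g=gripC();v=solve_g(g,[.85,1.3]);print('grip',g.round(4),'t,b',v.round(3),'foot',foot(*v).round(4))
S=snapshot("side")[:,:,::-1].copy();cv2.imwrite(f"pics/{n}_S.png",S)
cv2.imwrite(f"pics/{n}.png",cv2.resize(S[185:240,235:290],None,fx=11,fy=11,interpolation=cv2.INTER_CUBIC))
E
python3 look2.py c1
```

```text
10.25 14.96216457148739 [-2.7 -0.7 -2.3] [-0.15  0.23 -0.02] [ 0.5933 -0.0051  0.1367]
grip [-0.1055 -0.1488  0.1337] t,b [0.905 1.487] foot [-0.1564 -0.15    0.0758]
```

View pics/c1.png

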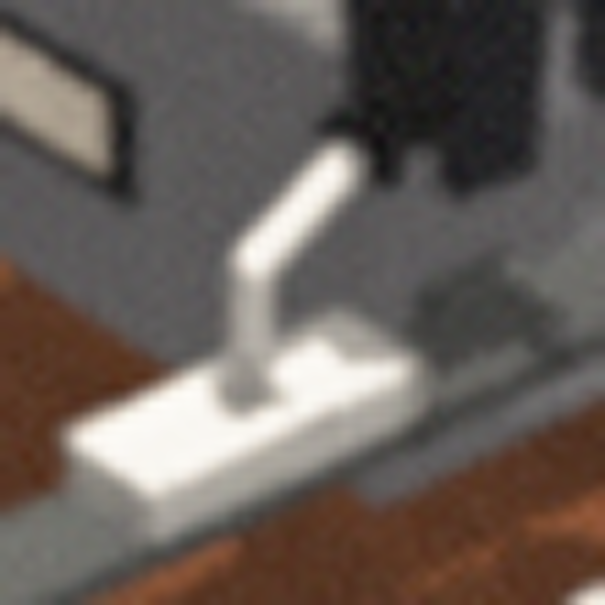

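Emit:
jog_arm(
  rows=[
    [[0.0004, 0, 0.0023], 0],
    [[0.0008, 0, 0.0046], 0],
    [[0.0008, 0, 0.0046], 0],
    [[0.0008, 0, 0.0046], 0],
  ],
)

```text
clock: 10.63
tool_pos: [0.5925, -0.005, 0.1331]
eef_rot: [-0.013, 1.0, -0.0, 0.0]
contact_force: [-1.2, -2.0, -2.6]
opening: 0.168
```

```bash
python3 look2.py c2
```

```text
10.63 14.79791719055665 [-1.2 -2.  -2.6] [-0.37  0.02  0.01] [ 0.5925 -0.005   0.1331]
grip [-0.1063 -0.1488  0.1301] t,b [0.884 1.482] foot [-0.1562 -0.15    0.0713]
```

View pics/c2.png

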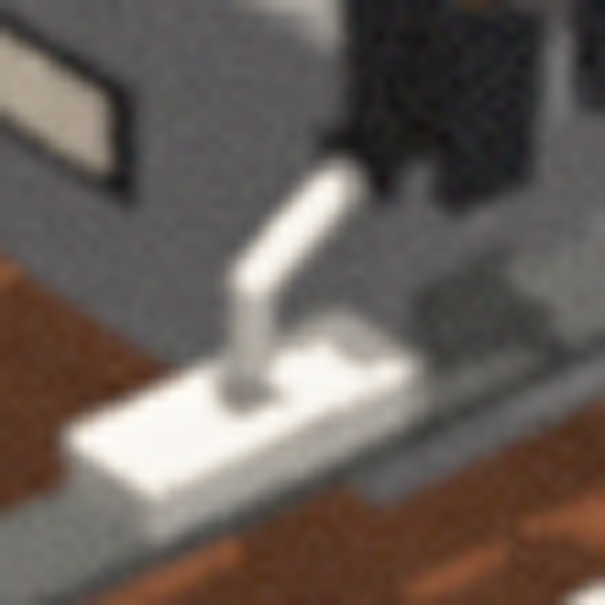

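Emit:
jog_arm(
  rows=[
    [[0.0006, -0.0007, 0.0023], 0],
    [[0.0012, -0.0007, 0.0046], 0],
    [[0.0012, -0.0007, 0.0046], 0],
    [[0.0012, -0.0007, 0.0046], 0],
  ],
)

```text
clock: 11.02
tool_pos: [0.5909, -0.0052, 0.1294]
eef_rot: [-0.013, 1.0, 0.0, -0.0]
contact_force: [-1.3, -1.6, -2.7]
opening: 0.172
```

```bash
python3 look2.py c3
```

```text
11.02 15.12780695217459 [-1.3 -1.6 -2.7] [-0.18  0.09 -0.05] [ 0.5909 -0.0052  0.1294]
grip [-0.108  -0.1488  0.1264] t,b [0.857 1.47 ] foot [-0.1569 -0.15    0.0668]
```

View pics/c3.png

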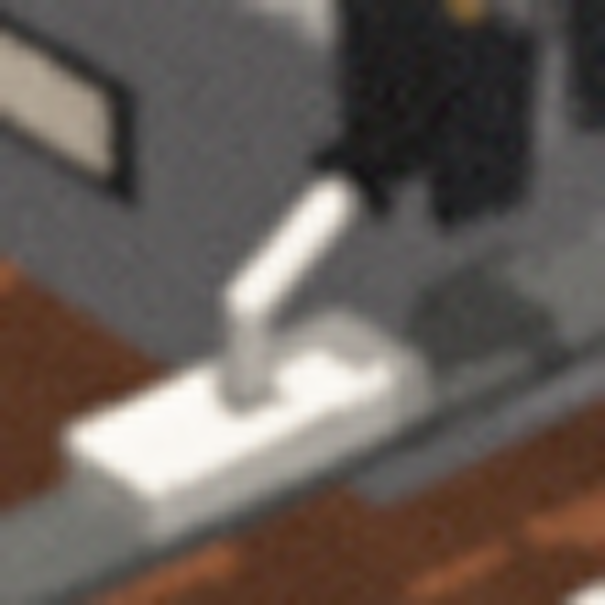

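Emit:
jog_arm(
  rows=[
    [[0.0003, 0, 0.0023], 0],
    [[0.0006, 0, 0.0046], 0],
    [[0.0006, 0, 0.0046], 0],
    [[0.0006, 0, 0.0046], 0],
  ],
)

```text
clock: 11.4
tool_pos: [0.5906, -0.0051, 0.126]
eef_rot: [-0.013, 1.0, 0.0, -0.0]
contact_force: [-1.8, -1.7, -2.3]
opening: 0.17
```

```bash
python3 look2.py c4
```

```text
11.4 15.002292397988267 [-1.8 -1.7 -2.3] [-0.13  0.09 -0.01] [ 0.5906 -0.0051  0.126 ]
grip [-0.1083 -0.1488  0.123 ] t,b [0.839 1.469] foot [-0.1562 -0.15    0.0626]
```

View pics/c4.png

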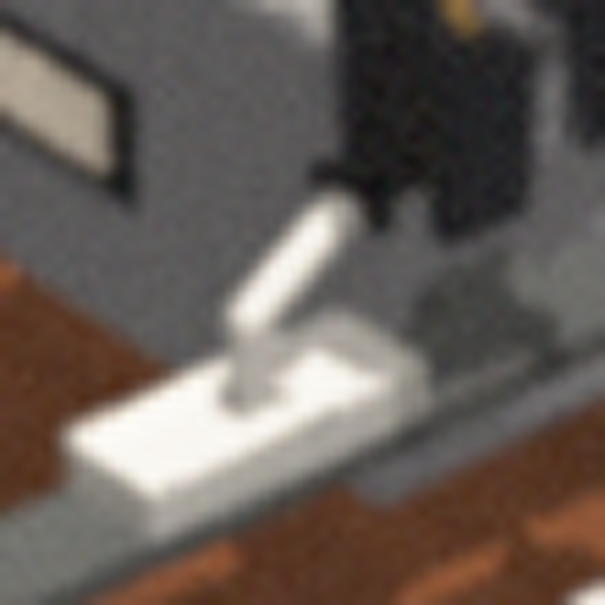

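Run:
```python
from h import *
for n,(x,y) in dict(c1=(248,255),c2=(248,275),c3=(240,300),c4=(243,320)).items(): print(n,onplane('side',(235+x/11-.5,185+y/11-.5)))
```

```text
c1 [-0.1646 -0.1485  0.1148]
c2 [-0.1647 -0.1485  0.1096]
c3 [-0.1671 -0.1485  0.104 ]
c4 [-0.1663 -0.1485  0.0985]
```

Emit:
jog_arm(
  rows=[
    [[0.0003, 0, 0.002], 0],
    [[0.0006, 0, 0.004], 0],
    [[0.0006, 0, 0.004], 0],
    [[0.0006, 0, 0.004], 0],
  ],
)

```text
clock: 11.78
tool_pos: [0.5902, -0.0052, 0.123]
eef_rot: [-0.013, 1.0, 0.0, -0.0]
contact_force: [-1.3, -0.9, -1.3]
opening: 0.169
```

```bash
python3 look2.py c5
```

```text
11.78 14.908289601698812 [-1.3 -0.9 -1.3] [-0.13 -0.03 -0.  ] [ 0.5902 -0.0052  0.123 ]
grip [-0.1086 -0.1489  0.12  ] t,b [0.823 1.466] foot [-0.1557 -0.15    0.0591]
```

View pics/c5.png

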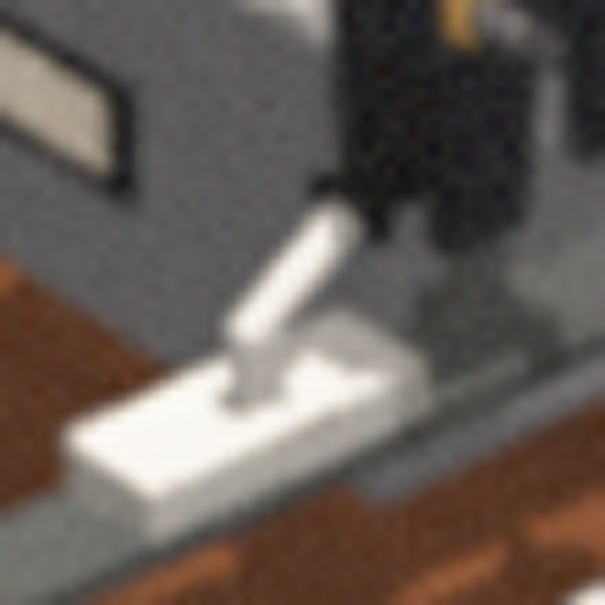

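Emit:
jog_arm(
  rows=[
    [[0.0002, 0, 0.002], 0],
    [[0.0004, 0, 0.004], 0],
    [[0.0004, 0, 0.004], 0],
    [[0.0004, 0, 0.004], 0],
  ],
)

```text
clock: 12.17
tool_pos: [0.5899, -0.0052, 0.12]
eef_rot: [-0.013, 1.0, 0.0, -0.0]
contact_force: [-1.2, 0.3, -1.5]
opening: 0.171
```

```bash
python3 look2.py c6
```

```text
12.17 15.104351386547217 [-1.2  0.3 -1.5] [-0.09 -0.01  0.04] [ 0.5899 -0.0052  0.12  ]
grip [-0.1089 -0.1489  0.117 ] t,b [0.806 1.463] foot [-0.1552 -0.15    0.0554]
```

View pics/c6.png

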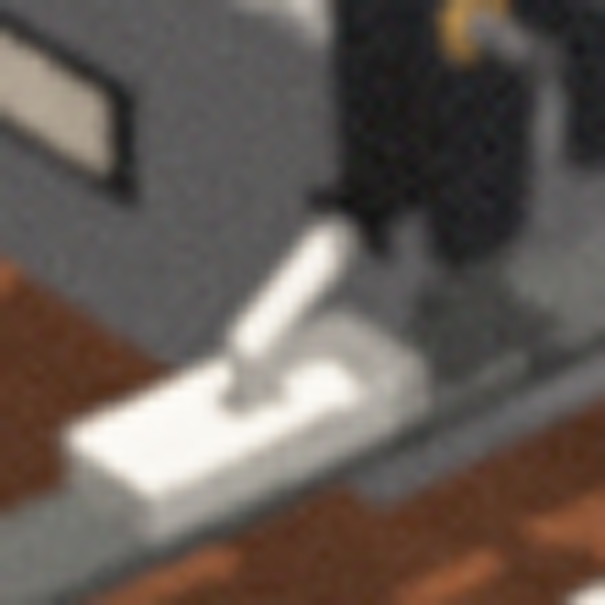

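Emit:
jog_arm(
  rows=[
    [[0.0002, 0, 0.0015], 0],
    [[0.0003, 0, 0.003], 0],
    [[0.0003, 0, 0.003], 0],
    [[0.0003, 0, 0.003], 0],
  ],
)

```text
clock: 12.55
tool_pos: [0.5898, -0.0052, 0.1179]
eef_rot: [-0.013, 1.0, 0.0, 0.0]
contact_force: [-1.9, -1.3, -1.6]
opening: 0.17
```

Emit:
jog_arm(
  rows=[
    [[0.0002, 0, 0.001], 0],
    [[0.0002, 0, 0.002], 0],
    [[0.0002, 0, 0.002], 0],
  ],
)

```text
clock: 12.8
tool_pos: [0.5899, -0.0052, 0.1175]
eef_rot: [-0.013, 1.0, -0.0, 0.001]
contact_force: [-3.8, -0.1, 7.4]
opening: 0.172
```

```bash
python3 look2.py c7
```

```text
12.8 15.138731694807072 [-3.8 -0.1  7.4] [-0.05  0.46  0.05] [ 0.5899 -0.0052  0.1175]
grip [-0.109  -0.1489  0.1145] t,b [0.793 1.463] foot [-0.1545 -0.15    0.0523]
```

View pics/c7.png

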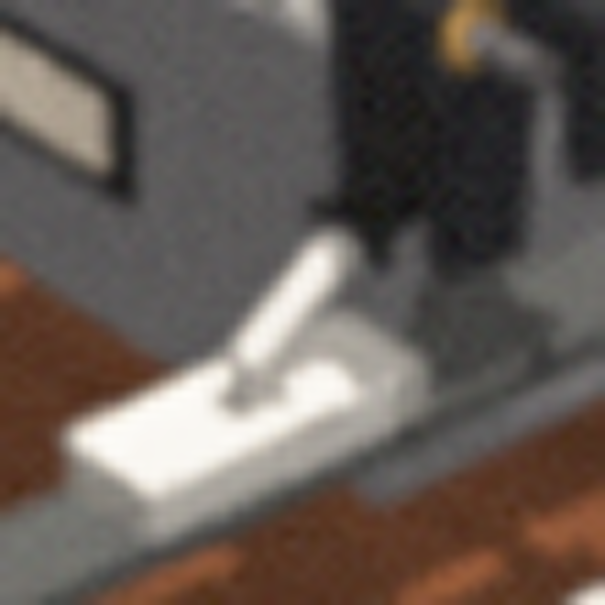

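Down-force on the tool has gone from about -1.6 N to +7.4 N, and the pin is almost fully in the hole, with its bend at about (240, 365) in the crop. The foot has bottomed on the rail. I'll open a little, staying clear of the chest corner.

Emit:
jog_arm(
  rows=[
    [[0, 0, 0], 0],
    [[0, 0, 0], 0],
    [[0, 0, 0], 0],
  ],
  gripper=19,
  newtons=4,
)

```text
clock: 13.1
tool_pos: [0.59, -0.0051, 0.1164]
eef_rot: [-0.013, 1.0, 0.0, 0.0]
contact_force: [0.8, 0.6, 0.9]
opening: 0.215
```

Emit:
jog_arm(
  rows=[
    [[0, 0, 0], 0],
    [[0, 0, 0], 0],
    [[0, 0, 0], 0],
    [[0, 0, 0], 0],
  ],
  gripper=23,
)

```text
clock: 13.43
tool_pos: [0.5896, -0.0053, 0.1163]
eef_rot: [-0.013, 1.0, 0.0, 0.0]
contact_force: [1.0, 0.4, -0.1]
opening: 0.264
```

```bash
python3 look2.py d1
python3 - <<'E'
import cv2
S=cv2.imread("pics/d1_S.png");cv2.imwrite("pics/d1z.png",cv2.resize(S[110:240,215:345],None,fx=4.5,fy=4.5,interpolation=cv2.INTER_CUBIC))
E
```

```text
13.43 23.301567258470424 [ 1.   0.4 -0.1] [ 0.01 -0.    0.03] [ 0.5896 -0.0053  0.1163]
grip [-0.1092 -0.1489  0.1133] t,b [0.786 1.461] foot [-0.1544 -0.15    0.0509]
```

View pics/d1z.png

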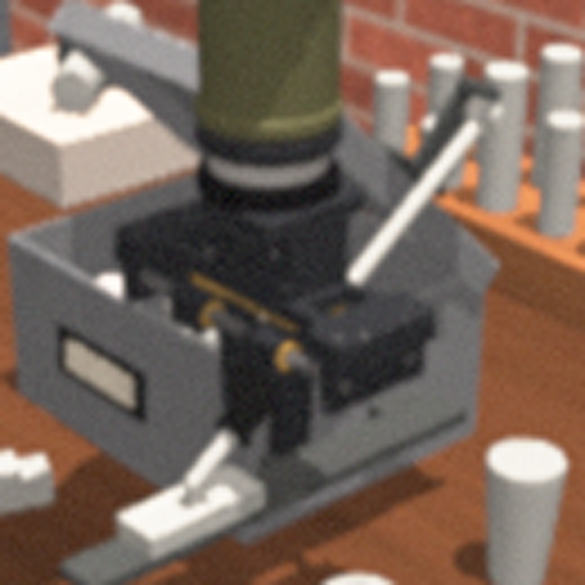

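Emit:
jog_arm(
  rows=[
    [[0, 0, -0.004], 0],
    [[0, 0, -0.01], 0],
    [[0, 0, -0.016], 0],
    [[0, 0, -0.016], 0],
  ],
)

```text
clock: 13.82
tool_pos: [0.5903, -0.0052, 0.1296]
eef_rot: [-0.013, 1.0, 0.0, 0.001]
contact_force: [0.5, 0.7, 0.6]
opening: 0.257
```

```bash
python3 look2.py d2
python3 - <<'E'
import cv2
S=cv2.imread("pics/d2_S.png");cv2.imwrite("pics/d2z.png",cv2.resize(S[110:240,215:345],None,fx=4.5,fy=4.5,interpolation=cv2.INTER_CUBIC))
E
```

```text
13.82 22.668978003401392 [0.5 0.7 0.6] [0.03 0.02 0.01] [ 0.5903 -0.0052  0.1296]
grip [-0.1085 -0.1489  0.1266] t,b [0.854 1.466] foot [-0.1576 -0.15    0.0671]
```

View pics/d2z.png

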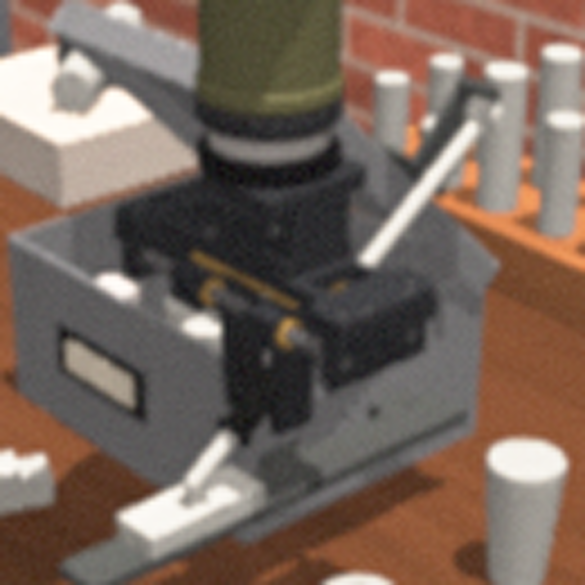

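The rod stayed in place while the fingers rose freely, with forces near zero. Continuing up.

Emit:
jog_arm(
  rows=[
    [[0, 0, -0.01], 0],
    [[0, 0, -0.02], 0],
    [[0, 0, -0.03], 0],
    [[0, 0, -0.04], 0],
    [[0, 0, -0.04], 0],
  ],
)

```text
clock: 14.28
tool_pos: [0.5907, -0.0052, 0.1604]
eef_rot: [-0.013, 1.0, 0.0, 0.002]
contact_force: [0.7, 0.7, 0.1]
opening: 0.263
```

```bash
python3 look2.py d3
python3 - <<'E'
import cv2
S=cv2.imread("pics/d3_S.png");cv2.imwrite("pics/d3z.png",cv2.resize(S[110:240,215:345],None,fx=4.5,fy=4.5,interpolation=cv2.INTER_CUBIC))
E
```

```text
14.28 23.190118777715554 [0.7 0.7 0.1] [ 0.03 -0.04  0.01] [ 0.5907 -0.0052  0.1604]
grip [-0.1081 -0.1488  0.1574] t,b [0.982 1.443] foot [-0.1656 -0.15    0.1059]
```

View pics/d3z.png

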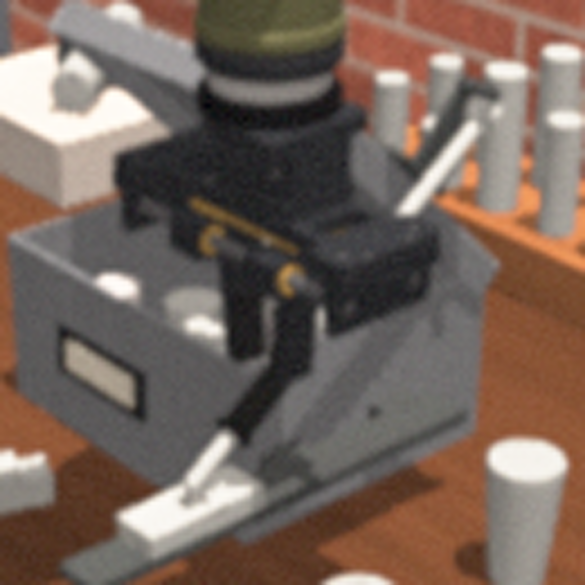

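Emit:
jog_arm(
  rows=[
    [[0, 0, -0.01], 0],
    [[0, 0, -0.02], 0],
    [[0.01, 0, -0.035], 0],
    [[0.03, 0, -0.045], 0],
    [[0.06, 0, -0.05], 0],
    [[0.1, 0, -0.06], 0],
    [[0.14, 0, -0.08], 0],
    [[0.16, 0, -0.1], 0],
    [[0.16, 0, -0.1], 0],
    [[0.16, 0, -0.1], 0],
  ],
)

```text
clock: 15.17
tool_pos: [0.4699, -0.0085, 0.2347]
eef_rot: [-0.013, 1.0, -0.0, 0.001]
contact_force: [1.0, -0.6, -0.2]
opening: 0.264
```

```bash
python3 look2.py e1
python3 - <<'E'
import cv2
from h import *
from plant import *
S=cv2.imread("pics/e1_S.png");z=cv2.resize(S[110:240,215:345],(500,500),interpolation=cv2.INTER_CUBIC)
T=snapshot("top")[:,:,::-1].copy();cv2.imwrite("pics/e1.png",np.hstack([z,cv2.resize(T[80:280,130:330],(300,500))[:, :]]))
m=mark_of('prop_foot','side');print(m, onplane('side',m[0]['pixel'][::-1]) if m else 0)
m=mark_of('prop','side');print(m)
for t in(.7,.75,.8,.85):print(t,proj('side',toW(P0,pivot(t))),proj('top',toW(P0,pivot(t))))
E
```

```text
15.17 23.26462072052964 [ 1.  -0.6 -0.2] [-0.   -0.08 -0.01] [ 0.4699 -0.0085  0.2347]
grip [-0.229  -0.149   0.2317] t,b [-0.109 -0.437] foot [-0.3012 -0.15    0.2345]
[{'pixel': [220.5, 257.1], 'p': 0.87}] [-0.1651 -0.1485  0.0777]
[{'pixel': [136.7, 323.2], 'p': 0.85}, {'pixel': [121.2, 259.7], 'p': 0.41}]
0.7 [320.15097224 138.19557766] [253.35450072 121.74057704]
0.75 [321.85815025 136.64034954] [253.28043341 119.62583584]
0.8 [323.58415864 135.19177123] [253.20414618 117.49365304]
0.85 [325.32351298 133.85368072] [253.12587181 115.35067213]
```

View pics/e1.png

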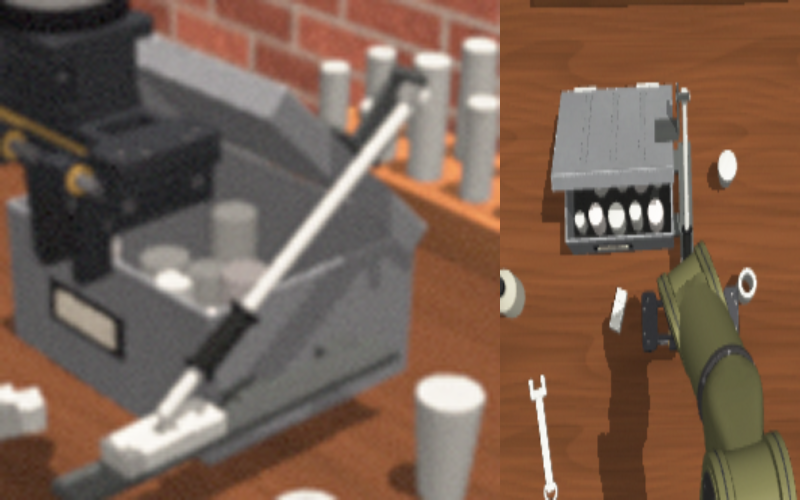

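View pics/e1_S.png

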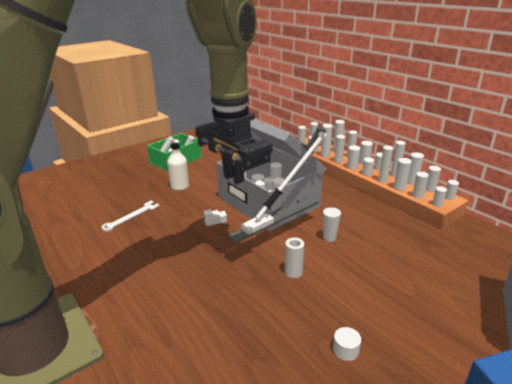

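```bash
python3 look2.py e2
python3 - <<'E'
from h import *
v=solve_f([-.165,-.15,.061]);print(v,'bend model',along(*v,.27,0))
E
```

```text
15.37 23.286721805087026 [-0.7 -0.2  0. ] [ 0.02 -0.01  0.04] [ 0.4706 -0.0083  0.233 ]
grip [-0.2283 -0.1488  0.23  ] t,b [-0.113 -0.437] foot [-0.3017 -0.15    0.2329]
[0.77579222 1.40096128] bend model [-0.16538153 -0.15        0.08599706]
```

View pics/e2.png

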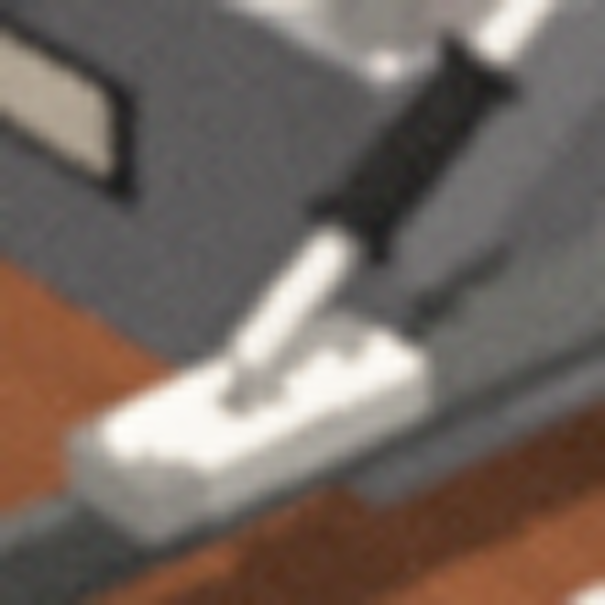

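```bash
python3 -c "
from plant import *
print(workorder.finish_job())"
```

```text
the job is handed in; nothing more can be done
None
```

The lid is propped open by itself, the gripper is clear of everything, and the job was handed in at about 15.4 s.

- **What I did:** I took the rod by its rubber grip and raised the lid to about 0.85 rad. I then swung the rod down and lowered the foot into the hole in steps of 1–4 mm. The force on the tool stayed below about 5 N until the foot met the rail, where it read 7.4 N. After that I opened the fingers just enough to release the grip and backed straight up.
- **Lid and foot:** In the last pictures the lid stands at about 0.77 rad, judged from where the pivot shows. The pin is in the hole at about x = -165 mm. I put the foot at about z = 62 mm, from the bend measuring about 88 mm against 86 mm for a fully seated pin.
- **Stillness and other things:** The prop's position did not change between the two pictures taken after release, and the tool force read about 0 N. The other things on the bench look unmoved by eye. I did not measure them.
- **Checks that disagreed:**
  - The foot position worked out from the arm pose came out about 10 mm too low, so I steered by the pictures and the force.
  - The gripper opening read 15 mm while it held the 18 mm grip, and I did not find out why.
  - The network's last mark for the foot was at z = 78 mm, probably because it only sees the part of the pin above the hole.

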